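# Clip the blue torch into the kit insert

### The arm

A 7-joint arm with a two-finger parallel gripper is mounted at the origin on the work surface. World frame = base frame: x ahead of the robot, y to its left, z up, the work surface at z = 0. Lengths are in m, angles in rad, forces in N, time in s.
With the tool pointing down it reaches from about 0.425 to 0.875 m from the base axis. Payload 4.7 kg.
Tool frame: the origin (TCP) lies on the centre line of the jaws, within the pads' length; the fingertips stand ahead of it and the grasp point (between the pads) lies 6 mm ahead of it (arm.finger_overhang is the z of the fingertips in the tool frame, in m); z points along the fingers, x is the direction in which the jaws open and shut, and the axes are right-handed (so a half turn about z gives the same grasp; the last joint's range is limited). The gripper opens to 85 mm and grips with 20 to 120 N. Pads are 22 mm wide; open, the fingers measure 114 mm over their backs; the gripper's body (76 mm by 85 mm) begins 54 mm behind the grasp point. The pads swing forward as they close: fully open they stand 13 mm farther back than shut.
Start: joints at [-1.314, 0.321, -0.07, 1.45, 0.023, 1.371, -0.057], TCP at [0.156, 0.631, 0.256] pointing down, gripper open.
Joint ranges: [-2.86, 2.86], [-0.3, 2.09], [-1.38, 1.24], [0.06, 2.45], [-1.56, 4.7], [0.09, 2.05], [-2.69, 2.69]. Speed limits (rad/s): [2.57, 2.57, 3.14, 3.14, 3.14, 3.14, 3.14].

### API

Orientations are given as a unit quaternion [w, x, y, z].
In Python, from plant import get_state, imaging, sign_off, arm gives the robot as it stands. The module is installed in compiled form; this text tells all that it offers.
- The arm moves only by the tool servo_tool, never from a script. Its argument "plan" is one flat list of numbers, 7 for each row, row after row: the shift along the tool's x, y, z in mm, then the turn, a rotation vector about the tool's x, y, z in rad, then the closure, from 0 (fully open) to 1 (shut). A call has 1 to 5 rows; each row is the pose to reach, as a shift and turn from the pose commanded when the call began, along the tool's axes at that moment; what a row does not reach only later rows make up. A row lasts 1/8 s, in which the tool goes at most 62.5 mm and 10.7 degrees, less where a joint would pass 70% of its speed; a pose out of reach is approached as far as the arm can. A call with a gripper value outside its range is refused whole. The fingers move at their own pace and stop on an object; "force" is the grip in N (left out, the last holds). Time passes only in rows, so rows that repeat a pose let the fingers close. It gives the time, the measured TCP pose, the force and the opening at its end, in the units of the state.
- get_state(): the state, without advancing time (a new reading comes with each control period).
- imaging.read_camera(name): name is "scene" or "side" or "wrist"; returns the picture (480x640x3 uint8, blue, green, red); there is no depth.
- imaging.camera_params(name): a dict with "fx", "fy", "cx", "cy" (pixels), "pose" (4x4, takes a point from camera to world coordinates). Camera axes: x right, y down, z forward; pixel columns grow to the right and rows downward; lengths in m; the calibration is good to about 2 mm. The wrist camera is an equidistant fisheye: a pixel r from the principal point sees the ray r / f radians off the axis. A picture is of the moment at which its call begins: read the wrist's pose just before it. camera_params takes no time and is no camera call; for the wrist camera it gives the pose at the moment of the call.
- sign_off(): hands the job in, once; it reports no verdict.
The state is a dict: "t": time; "joints": joint angles; "qvel": joint speeds; "joint_torque": joint torques, N m; "position": TCP position; "tool_rot": TCP orientation; "contact_force": force on the tool from outside, world axes, zero at the start; "torque": the same for the moment, N m; "gripper_width": opening from 0.0 (shut) to 1.0 (fully open).
Only numpy, scipy, OpenCV 4.12 (cv2) and the standard library are available. Lean on these libraries where they do the work, as an engineer would, in place of code of your own. Each camera call takes 0.05 s, during which the arm holds its last target.

### The job

Pack the field kit: pick up the blue torch and press it down between the spring fingers of the two steel clips on the white insert board until both clips have snapped around its tube, then let go. Carry it there, never drop it, and leave the black torch where it lies.

Things in the scene. Friction and masses are not known exactly. Their poses are not given: they have to be found in the camera images.
- blue_torch: Blue hand torch, 160 g: round tube 26 mm in diameter, 112 mm long, with a six-sided end each side (34 mm over flats): blue lens end 30 mm long at +x, black tail 22 mm long at -x. It lies on the flats of its ends, axis 17 mm above the bench, and does not roll. Origin on the axis at the middle of the tube, x along the axis. Only the tube fits the clips.
- black_torch: A torch of the same shape, size and weight but black all over, origin and x axis alike, lying about parallel to the blue one, their axes at least 70 mm apart. It stays where it is.
- clip_board: White insert board fixed to the bench, 240 mm (x) by 130 mm (y), 8 mm thick, origin at the centre of its underside. Two steel clips stand on its x axis, centred at x = -36 and +36 mm, each 12 mm wide along x: 60 mm is free between them for gripper fingers. Each has two fingers 19 mm apart at the lips, with flared tips that reach 56 mm above the bench.
- clip_seat (a point): Where the torch's origin ends up when clipped home: on the board's centre line, 34 mm above the bench; x along the torch (lens either way), z up. Laid on the fingers, a torch rests about 20 mm higher; pressed straight down with 6 to 12 N the fingers give way outwards and snap shut above it and it stops on black rests. The flares guide a tube up to 5 mm off sideways.
Things that resemble listed ones, but are neither listed nor needed, are in the scene too. There is more than one size of the blue_torch; the one meant has the size given above.

How it is judged:
By the outcome, as a careful person would: the job done as asked, in the order asked, and still so for the second after the job is handed in, with the robot touching nothing.
It also fails if it takes over 32 s, if anything falls off the work surface, if the arm or the gripper's body presses on something with over 40 N, if the wrist force passes 120 N, or if a joint passes its speed limit or range.

## Working session

There is one attempt and no reset: what is moved stays moved. The work goes in short steps, Python scripts to look and compute and a tool call to move; the robot and the scene stay as the last step left them, time stands still between calls to the robot, and variables do not carry over. Pictures are saved under pics/ and viewed, and the job is handed in when it is done.

Besides the shell and the picture viewer there is one more tool, called after ">>>" by a JSON object that holds its "fn" and its "kwargs", one argument or row to a line. servo_tool: Moves the arm, as the interface text tells. Its arguments: {"type":"object","properties":{"plan":{"type":"array","items":{"type":"number"}},"force":{"type":"number"}},"required":["plan"]}

```bash
mkdir -p pics
python3 - <<'E'
from plant import get_state, imaging, arm
import cv2,numpy as np
s=get_state();print(s)
print([a for a in dir(arm) if a[0]!='_'],arm.finger_overhang)
for n in("scene","side","wrist"):
    p=imaging.camera_params(n);print(n,p)
    cv2.imwrite(f"pics/{n}0.png",imaging.read_camera(n))
E
```

```text
{'t': 0.0, 'joints': array([-1.31388632,  0.32180427, -0.07007952,  1.45170455,  0.02261575,
        1.37080733, -0.05690137]), 'qvel': array([ 9.41078977e-05,  2.03375040e-04,  1.10037300e-04, -7.25829530e-04,
        5.96891244e-04, -2.05151855e-03,  4.46455815e-04]), 'joint_torque': array([ 5.20000995e-04, -4.93571520e+01, -3.81838856e-01, -3.14336336e+01,
        1.30603192e-02,  1.08723456e-02, -5.07098875e-06]), 'position': array([0.15621259, 0.63042808, 0.25522076]), 'tool_rot': array([ 6.42093533e-04,  7.87528656e-01,  6.16277274e-01, -7.24816139e-04]), 'contact_force': array([-0.57538304,  0.09342544,  0.42829752]), 'torque': array([-0.02080312, -0.0581945 ,  0.04490972]), 'gripper_width': 0.9971682427283991}
['IKError', 'finger_overhang'] 0.025
scene {'fx': 448.4691436093505, 'fy': 448.4691436093505, 'cx': 316.1995901242019, 'cy': 243.54381368501612, 'pose': array([[-0.77213683,  0.44980105, -0.44886939,  0.8993145 ],
       [ 0.63524038,  0.56477612, -0.5267804 ,  0.43159377],
       [ 0.01656434, -0.69188651, -0.72181624,  0.71238549],
       [ 0.        ,  0.        ,  0.        ,  1.        ]])}
side {'fx': 511.5127204940659, 'fy': 511.5127204940659, 'cx': 321.8213538968034, 'cy': 238.21256703301404, 'pose': array([[ 0.68431205, -0.5378346 ,  0.49239309, -0.04871115],
       [-0.72905968, -0.49191325,  0.47591317, -0.56098637],
       [-0.01374788, -0.68465707, -0.72873568,  0.86289585],
       [ 0.        ,  0.        ,  0.        ,  1.        ]])}
wrist {'fx': 371.64829954431775, 'fy': 371.64829954431775, 'cx': 319.8032437314595, 'cy': 240.50895838713203, 'pose': array([[ 0.2404431 ,  0.93099775,  0.2746458 ,  0.08697552],
       [ 0.97066124, -0.23004335, -0.06997725,  0.64795778],
       [-0.00196822,  0.28341357, -0.95899576,  0.37247937],
       [ 0.        ,  0.        ,  0.        ,  1.        ]])}
```

View pics/scene0.png

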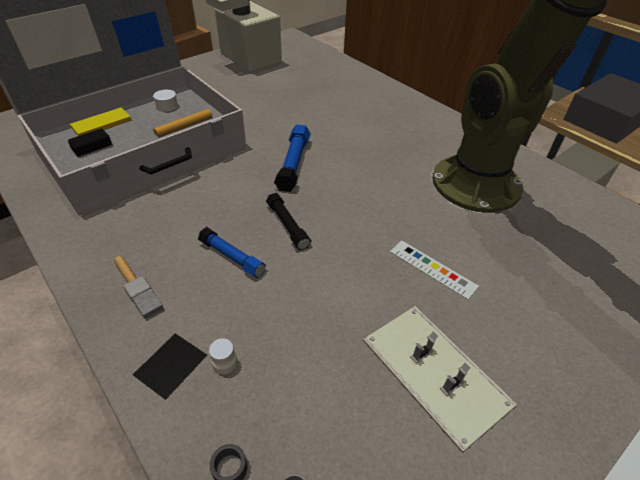

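View pics/side0.png

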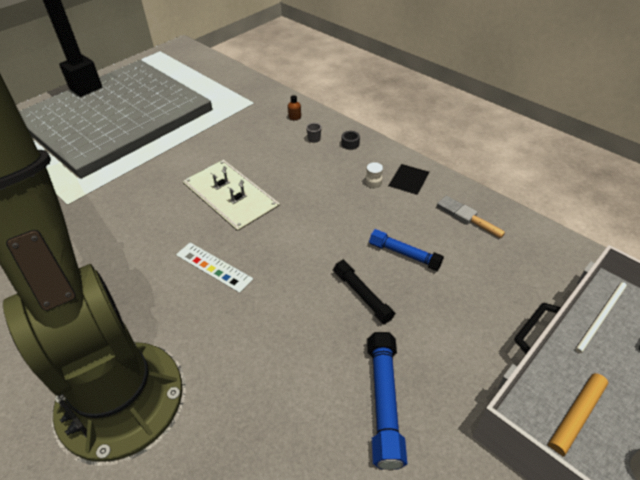

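View pics/wrist0.png

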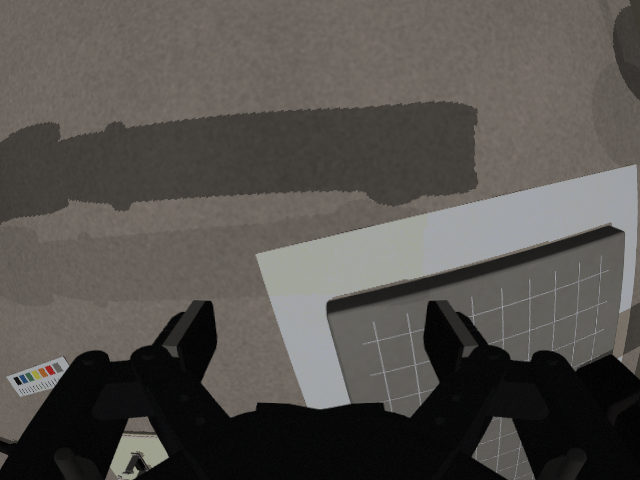

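```bash
cat > h.py <<'E'
import numpy as np,cv2
from plant import imaging,get_state
from scipy.spatial.transform import Rotation as R
def ray(p,uv,fish=False):
    x=(uv[0]-p['cx'])/p['fx'];y=(uv[1]-p['cy'])/p['fy']
    if fish:
        th=np.hypot(x,y);d=np.array([x/th*np.sin(th),y/th*np.sin(th),np.cos(th)])
    else: d=np.array([x,y,1.])
    d/=np.linalg.norm(d);T=p['pose'];return T[:3,3],T[:3,:3]@d
def onplane(p,uv,z,fish=False):
    o,d=ray(p,uv,fish);return o+d*(z-o[2])/d[2]
def proj(p,X,fish=False):
    T=p['pose'];c=T[:3,:3].T@(np.asarray(X)-T[:3,3])
    if fish:
        th=np.arctan2(np.hypot(c[0],c[1]),c[2]);f=th/np.hypot(c[0],c[1]);return np.array([p['cx']+p['fx']*f*c[0],p['cy']+p['fy']*f*c[1]])
    return np.array([p['cx']+p['fx']*c[0]/c[2],p['cy']+p['fy']*c[1]/c[2]])
E
python3 - <<'E'
from h import *
for n in("scene","side"):
    im=cv2.imread(f"pics/{n}0.png");p=imaging.camera_params(n)
    hsv=cv2.cvtColor(im,cv2.COLOR_BGR2HSV)
    m=cv2.inRange(hsv,(105,120,40),(130,255,255))
    k,l,st,c=cv2.connectedComponentsWithStats(m)
    for i in range(1,k):
        if st[i,4]>150:
            pts=np.argwhere(l==i)[:,::-1]
            W=np.array([onplane(p,q,.017)[:2] for q in pts])
            mu=W.mean(0);u,s,v=np.linalg.svd(W-mu,full_matrices=False);a=v[0]
            t=(W-mu)@a
            print(n,st[i],mu,'dir',a,'len',np.ptp(t),mu+a*t.min(),mu+a*t.max())
            for lo in np.arange(t.min(),t.max(),.012):
                w=((W-mu)@v[1])[(t>=lo)&(t<lo+.012)];print('   ',round(lo,3),w.min().round(4),w.max().round(4))
s=cv2.imread("pics/scene0.png");d=cv2.imread("pics/side0.png")
a=cv2.resize(s[210:300,180:300],None,fx=4,fy=4);b=cv2.resize(d[210:300,350:470],None,fx=4,fy=4)
cv2.imwrite("pics/crop1.png",np.vstack([a,b])[:,:])
c=cv2.resize(s[300:450,350:530],None,fx=4,fy=4);cv2.imwrite("pics/crop2.png",c)
c=cv2.resize(d[145:235,170:290],None,fx=6,fy=6);cv2.imwrite("pics/crop3.png",c)
E
```

```text
scene [ 112   11   52   46 1612] [ 0.28944885 -1.36994292] dir [0.38485824 0.9229757 ] len 0.4212167250432387 [ 0.20451668 -1.57362916] [ 0.36662541 -1.18485636]
    -0.221 0.0495 0.0701
    -0.209 0.0169 0.0735
    -0.197 -0.0032 0.0729
    -0.185 -0.0388 0.0723
    -0.173 -0.0661 0.0717
    -0.161 -0.0853 0.0751
    -0.149 -0.0967 0.0739
    -0.137 -0.0966 0.0772
    -0.125 -0.0926 0.0766
    -0.113 -0.0925 0.0761
    -0.101 -0.0924 0.0755
    -0.089 -0.0886 0.0787
    -0.077 -0.0885 0.0782
    -0.065 -0.0884 0.0776
    -0.053 -0.0847 0.077
    -0.041 -0.0846 0.0802
    -0.029 -0.0809 0.0796
    -0.017 -0.0808 0.0785
    -0.005 -0.0807 0.0816
    0.007 -0.0771 0.081
    0.019 -0.077 0.0805
    0.031 -0.077 0.0836
    0.043 -0.0734 0.083
    0.055 -0.0734 0.0818
    0.067 -0.0698 0.0849
    0.079 -0.0698 0.0843
    0.091 -0.0663 0.0837
    0.103 -0.0663 0.0862
    0.115 -0.0663 0.0856
    0.127 -0.0629 0.085
    0.139 -0.0629 0.0769
    0.151 -0.0595 0.055
    0.163 -0.0596 0.0407
    0.175 -0.0562 0.0019
    0.187 -0.0563 -0.0257
    0.199 -0.0529 -0.0496
scene [ 553   26   52   66
[... 4283 characters left out ...]
0.0159
    0.062 -0.0147 0.0155
    0.074 -0.013 0.0139
side [ 372  347   35  119 2601] [ 0.30311152 -0.36639102] dir [-0.74368818 -0.66852666] len 0.21628069063068317 [ 0.39382302 -0.28484737] [ 0.23297762 -0.42943677]
    -0.122 -0.017 0.0187
    -0.11 -0.0176 0.0165
    -0.098 -0.0181 0.0172
    -0.086 -0.0168 0.0166
    -0.074 -0.0174 0.0174
    -0.062 -0.0179 0.0166
    -0.05 -0.0168 0.0173
    -0.038 -0.0174 0.0167
    -0.026 -0.0178 0.0176
    -0.014 -0.0169 0.0176
    -0.002 -0.0175 0.0175
    0.01 -0.0176 0.0177
    0.022 -0.0171 0.0173
    0.034 -0.0194 0.0222
    0.046 -0.0265 0.0267
    0.058 -0.0271 0.0273
    0.07 -0.026 0.0273
    0.082 -0.0265 0.0271
    0.094 -0.0218 -0.0218
```

View pics/crop1.png

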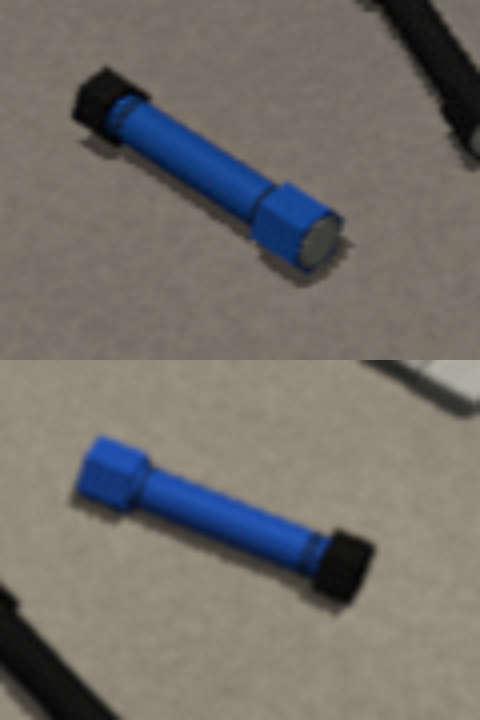

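View pics/crop2.png

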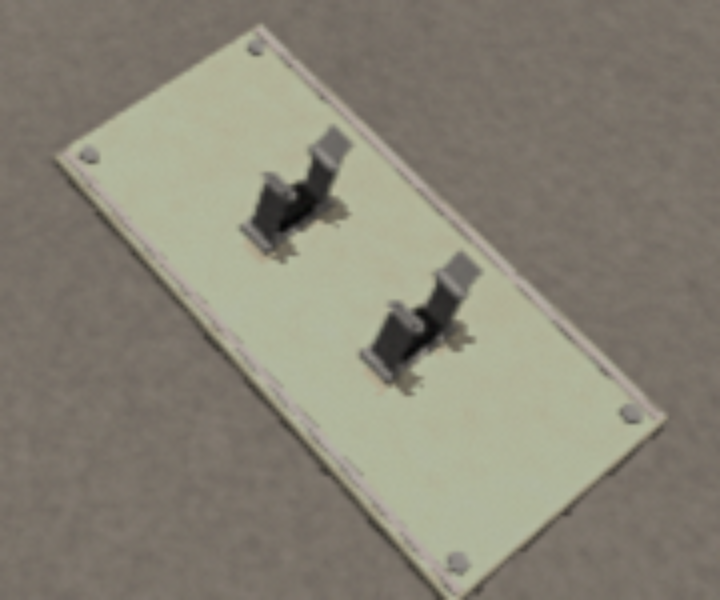

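View pics/crop3.png

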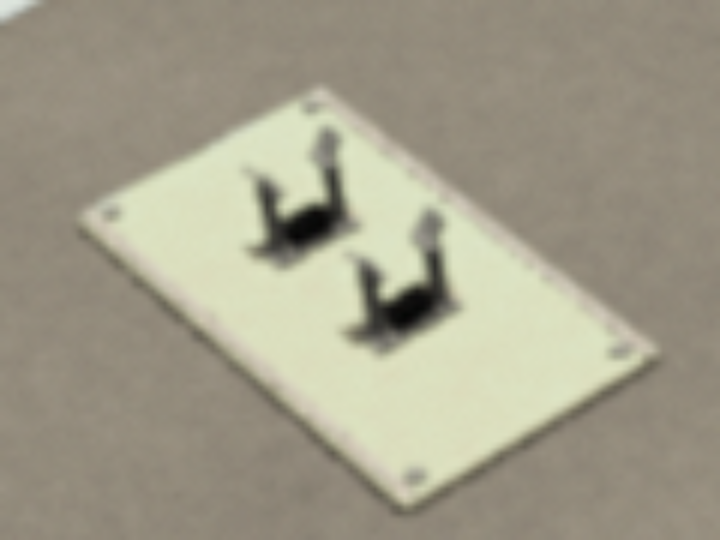

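Run:
```python
from h import *
C={"scene":[(415.5,306.2),(364.5,338.7),(463.7,449.5),(516.2,403.7)],"side":[(223.7,159.7),(183.3,181.7),(237.5,229.7),(279.7,203.3)]}
for n in C:
    p=imaging.camera_params(n);W=np.array([onplane(p,q,.008)[:2] for q in C[n]])
    print(n,W.round(4).tolist(),W.mean(0),[np.linalg.norm(W[i]-W[i-1]).round(4) for i in range(4)])
# tube fit
for n,(lo,hi) in {"scene":(-.06,.015),"side":(-.02,.06)}.items():
    im=cv2.imread(f"pics/{n}0.png");p=imaging.camera_params(n)
    m=cv2.inRange(cv2.cvtColor(im,cv2.COLOR_BGR2HSV),(105,120,40),(130,255,255))
    k,l,st,c=cv2.connectedComponentsWithStats(m)
    i=[i for i in range(1,k) if 700<st[i,4]<800 and st[i,1]>200][0]
    W=np.array([onplane(p,q,.017)[:2] for q in np.argwhere(l==i)[:,::-1]])
    mu=W.mean(0);v=np.linalg.svd(W-mu,full_matrices=False)[2];t=(W-mu)@v[0]
    s=W[(t>lo)&(t<hi)]
    A=np.polyfit(s[:,1],s[:,0],1);print(n,'x=',A,'at y=-.16',np.polyval(A,-.16),'angle',np.arctan(A[0]))
    # edges
    print(W[:,1].min(),W[:,1].max())
p=imaging.camera_params("scene")
for q in [(180+128/4,210+110/4),(180+262/4,210+205/4)]: print('scene',onplane(p,q,.025))
p=imaging.camera_params("side")
for q in [(350+318/4,210+(555-360)/4),(350+143/4,210+(488-360)/4)]: print('side',onplane(p,q,.025))
```

```text
scene [[0.4178, 0.166], [0.5445, 0.1565], [0.5613, 0.3918], [0.4359, 0.401]] [0.48988483 0.27881262] [np.float64(0.2357), np.float64(0.1271), np.float64(0.2358), np.float64(0.1257)]
side [[0.5621, 0.3906], [0.4338, 0.397], [0.4158, 0.1615], [0.5449, 0.1541]] [0.48912829 0.27580196] [np.float64(0.2372), np.float64(0.1284), np.float64(0.2363), np.float64(0.1293)]
scene x= [-0.19257196  0.58972239] at y=-.16 0.6205339072086691 angle -0.19024312005999713
-0.24248305501259215 -0.07810012871991967
side x= [-0.18585008  0.59225205] at y=-.16 0.6219880615377382 angle -0.183753588233389
-0.22834420448831838 -0.07904752161511375
scene [ 0.63492266 -0.22282629  0.025     ]
scene [ 0.61641585 -0.12126838  0.025     ]
side [ 0.62994819 -0.22688702  0.025     ]
side [ 0.60510689 -0.12678294  0.025     ]
```

```bash
cat >> h.py <<'E'
def delta(pos,yaw_deg,s=None):
    """target: tool down, tool x at yaw (deg) in world"""
    s=s or get_state();q=s['tool_rot'];R0=R.from_quat([q[1],q[2],q[3],q[0]])
    y=np.radians(yaw_deg);Rt=R.from_matrix(np.array([[np.cos(y),np.sin(y),0],[np.sin(y),-np.cos(y),0],[0,0,-1]]))
    d=R0.inv().apply(np.array(pos)-s['position'])*1000
    rv=(R0.inv()*Rt).as_rotvec()
    x=R0.apply([1,0,0])
    print('t',round(s['t'],2),'pos',s['position'].round(4),'yaw',np.degrees(np.arctan2(x[1],x[0])).round(2),'F',s['contact_force'].round(1),'w',round(s['gripper_width'],3))
    print('shift mm',d.round(1),'rotvec',rv.round(4))
E
python3 -c "
from h import *
delta((.622,-.1705,.2),10.6)"
```

```text
t 0.15 pos [0.1562 0.6306 0.2555] yaw 76.09 F [ 0.3  0.2 -0.4] w 0.998
shift mm [-665.5  644.7   56.5] rotvec [9.000e-04 1.200e-03 1.143e+00]
```

Candidates for the blue torch, as scene pixels:
- **Small blue torch (232,253):** about 26 mm tube and 142–146 mm of blue. This matches the description.
- **Large blue torch (292,157):** about 35 mm tube, so too big.
- **Black torch (288,222):** stays where it is.
- **Blue patch in the case lid (138,33):** not a torch.

The close crop shows a blue lens end at (256,268) and a black tail at (207,238), so I choose the small one. Its axis runs at 100.6° and its origin is near (0.622, -0.17).

>>> {"fn": "servo_tool", "kwargs": {
  "plan": [-665,645,50,0,0,1.143,0.35,-665,645,50,0,0,1.143,0.35,-665,645,50,0,0,1.143,0.35,-665,645,50,0,0,1.143,0.35,-665,645,50,0,0,1.143,0.35],
  "force": 70
}}

```text
t: 0.78
position: [0.3141, 0.3593, 0.2393]
tool_rot: [-0.0, 0.982, 0.191, 0.0]
contact_force: [0.1, 0.4, 0.5]
gripper_width: 0.65
```

```bash
python3 -c "
from h import *
delta((.622,-.1705,.2),10.6)"
```

```text
t 0.78 pos [0.3141 0.3593 0.2393] yaw 22.02 F [0.1 0.4 0.5] w 0.65
shift mm [ 86.8 606.6  39.2] rotvec [-0.0002 -0.0002  0.1993]
```

>>> {"fn": "servo_tool", "kwargs": {
  "plan": [87,607,39,0,0,0.2,0.35,87,607,39,0,0,0.2,0.35,87,607,39,0,0,0.2,0.35,87,607,39,0,0,0.2,0.35,87,607,39,0,0,0.2,0.35]
}}

```text
t: 1.4
position: [0.4724, 0.0909, 0.2196]
tool_rot: [-0.0, 0.995, 0.095, 0.0]
contact_force: [1.3, 1.7, -0.5]
gripper_width: 0.65
```

```bash
python3 -c "
from h import *
delta((.622,-.1705,.2),10.6)"
```

```text
t 1.4 pos [0.4724 0.0909 0.2196] yaw 10.93 F [ 1.3  1.7 -0.5] w 0.65
shift mm [ 97.4 285.   19.5] rotvec [-0.0007 -0.0007  0.0058]
```

>>> {"fn": "servo_tool", "kwargs": {
  "plan": [97,285,19,0,0,0,0.35,97,285,19,0,0,0,0.35,97,285,19,0,0,0,0.35,97,285,19,0,0,0,0.35,97,285,19,0,0,0,0.35]
}}

```text
t: 2.02
position: [0.6217, -0.171, 0.2002]
tool_rot: [0.0, 0.995, 0.095, -0.0]
contact_force: [1.4, -0.1, -0.4]
gripper_width: 0.647
```

```bash
python3 -c "
from h import *
delta((.622,-.1705,.2),10.6)
p=imaging.camera_params('wrist');im=imaging.read_camera('wrist')
np.savez('w1.npz',**p);cv2.imwrite('pics/w1.png',im)"
```

```text
t 2.02 pos [ 0.6217 -0.171   0.2002] yaw 10.88 F [ 1.4 -0.1 -0.4] w 0.647
shift mm [ 0.4 -0.4  0.2] rotvec [0.0005 0.0004 0.005 ]
```

View pics/w1.png

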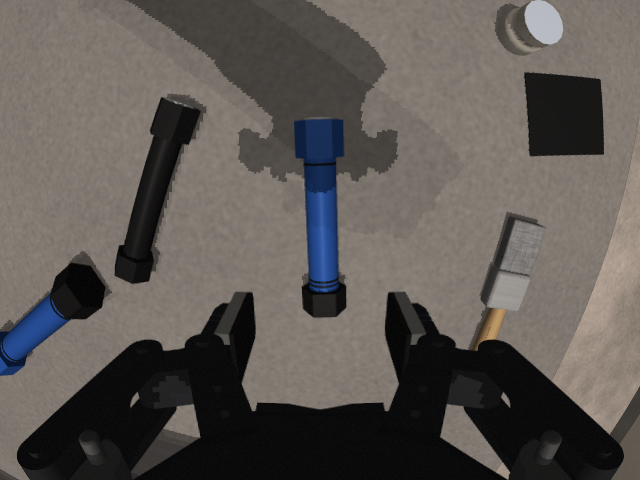

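The wrist view shows the small blue torch at (322,215), with the lens/tube joint near row 160 and the tube/tail joint near row 283. The black torch is clear to the left at (158,190).

Run:
```python
from h import *
p=dict(np.load('w1.npz'));im=cv2.imread('pics/w1.png')
cv2.imwrite('pics/w1c.png',cv2.resize(im[105:325,270:370],None,fx=2.7,fy=2.7,interpolation=cv2.INTER_CUBIC))
m=cv2.inRange(cv2.cvtColor(im,cv2.COLOR_BGR2HSV),(100,100,20),(130,255,255))
P=[]
for r in range(110,320,5):
    c=np.where(m[r,290:360])[0]+290
    if len(c): 
        w=onplane(p,((c[0]+c[-1])/2,r),.017,True);P.append((r,c[0],c[-1],*w[:2].round(4)));print(*P[-1])
P=np.array(P);s=P[(P[:,0]>168)&(P[:,0]<275)]
A=np.polyfit(s[:,4],s[:,3],1);print(A,np.degrees(np.arctan(A[0])))
for r in (118,161,284,316): print(r,[onplane(p,(321,r),z,True)[:2].round(4) for z in (.017,.03,.034)])
```

```text
120 301 342 0.6079 -0.0893
125 294 342 0.6059 -0.0938
130 295 342 0.6071 -0.0976
135 295 342 0.6079 -0.1016
140 295 343 0.609 -0.1055
145 295 343 0.6098 -0.1095
150 295 343 0.6105 -0.1134
155 296 343 0.6117 -0.1173
160 304 335 0.6125 -0.1213
165 305 335 0.6136 -0.1252
170 305 335 0.6144 -0.1292
175 305 335 0.6152 -0.1333
180 305 335 0.6159 -0.1373
185 305 335 0.6167 -0.1413
190 305 335 0.6175 -0.1454
195 306 336 0.6191 -0.1493
200 306 336 0.6199 -0.1534
205 306 336 0.6207 -0.1575
210 306 336 0.6215 -0.1616
215 307 336 0.6227 -0.1657
220 307 336 0.6235 -0.1699
225 307 336 0.6243 -0.1741
230 307 336 0.6251 -0.1783
235 308 336 0.6263 -0.1825
240 308 336 0.6272 -0.1868
245 308 336 0.628 -0.1911
250 308 337 0.6293 -0.1954
255 308 337 0.6301 -0.1998
260 309 337 0.6314 -0.2041
265 309 337 0.6323 -0.2086
270 309 337 0.6332 -0.2132
275 309 337 0.6341 -0.2177
280 309 338 0.6354 -0.2223
285 309 338 0.6363 -0.2269
290 311 335 0.6368 -0.2318
[-0.22657598  0.58493602] -12.766300663713311
118 [array([ 0.6072, -0.0877]), array([ 0.6073, -0.0883]), array([ 0.6073, -0.0884])]
161 [array([ 0.6138, -0.1219]), array([ 0.6136, -0.121 ]), array([ 0.6135, -0.1207])]
284 [array([ 0.634 , -0.2264]), array([ 0.6329, -0.221 ]), array([ 0.6326, -0.2193])]
316 [array([ 0.64  , -0.2577]), array([ 0.6387, -0.2509]), array([ 0.6383, -0.2488])]
```

View pics/w1c.png

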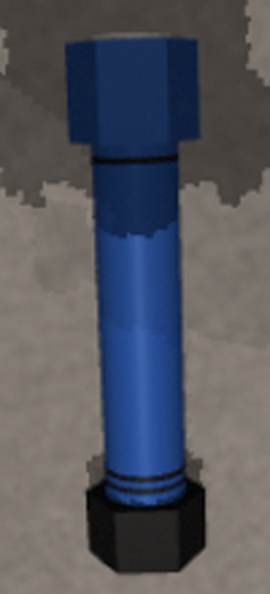

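```bash
python3 -c "
from h import *
delta((.6237,-.1718,.029),12.3)"
```

```text
t 2.08 pos [ 0.6224 -0.1786  0.1991] yaw 10.52 F [ 0.  -4.9  1.5] w 0.646
shift mm [  2.7  -7.8 170.1] rotvec [ 0.0079  0.0013 -0.031 ]
```

>>> {"fn": "servo_tool", "kwargs": {
  "plan": [0,0,0,0,0,0,0.35,0,0,0,0,0,0,0.35,0,0,0,0,0,0,0.35]
}}

```text
t: 2.45
position: [0.621, -0.1668, 0.2009]
tool_rot: [-0.001, 0.995, 0.096, 0.0]
contact_force: [0.2, 0.0, 0.7]
gripper_width: 0.652
```

```bash
python3 -c "
from h import *
delta((.6237,-.1718,.029),12.3)"
```

```text
t 2.45 pos [ 0.621  -0.1668  0.2009] yaw 11.06 F [0.2 0.  0.7] w 0.652
shift mm [  1.5   5.6 171.9] rotvec [-0.0013 -0.0008 -0.0216]
```

>>> {"fn": "servo_tool", "kwargs": {
  "plan": [1.7,1.1,40,0,0,-0.025,0.35,1.7,1.1,80,0,0,-0.025,0.35,1.7,1.1,110,0,0,-0.025,0.35,1.7,1.1,110,0,0,-0.025,0.35,1.7,1.1,110,0,0,-0.025,0.35]
}}

```text
t: 3.08
position: [0.6238, -0.1692, 0.0923]
tool_rot: [0.0, 0.994, 0.108, 0.001]
contact_force: [-0.4, 0.5, 0.2]
gripper_width: 0.652
```

```bash
python3 -c "
from h import *
delta((.6237,-.1718,.029),12.3)
p=imaging.camera_params('wrist');im=imaging.read_camera('wrist')
np.savez('w2.npz',**p);cv2.imwrite('pics/w2.png',im)
delta((.6237,-.1718,.029),12.3)
m=cv2.inRange(cv2.cvtColor(im,cv2.COLOR_BGR2HSV),(100,100,20),(130,255,255))
for r in range(60,420,12):
    c=np.where(m[r,270:390])[0]+270
    if len(c): print(r,c[0],c[-1],onplane(p,((c[0]+c[-1])/2,r),.017,True)[:2].round(4))
"
```

```text
t 3.08 pos [ 0.6238 -0.1692  0.0923] yaw 12.41 F [-0.4  0.5  0.2] w 0.652
shift mm [-0.8  2.5 63.3] rotvec [ 0.0005 -0.0023  0.0018]
t 3.12 pos [ 0.6241 -0.1694  0.0927] yaw 12.39 F [ 0.4 -0.2 -0.1] w 0.651
shift mm [-1.1  2.2 63.7] rotvec [ 0.0009 -0.0031  0.0016]
120 279 354 [ 0.606  -0.0923]
132 279 354 [ 0.6073 -0.0984]
144 279 354 [ 0.6086 -0.1044]
156 279 354 [ 0.61   -0.1105]
168 280 353 [ 0.6113 -0.1166]
180 293 341 [ 0.6129 -0.1227]
192 293 341 [ 0.6143 -0.1289]
204 293 341 [ 0.6156 -0.1352]
216 293 341 [ 0.617  -0.1415]
228 294 341 [ 0.6187 -0.1479]
240 294 341 [ 0.6201 -0.1544]
252 295 340 [ 0.6215 -0.1611]
264 295 340 [ 0.623  -0.1679]
276 295 340 [ 0.6245 -0.1749]
288 296 340 [ 0.6264 -0.182 ]
300 296 339 [ 0.6277 -0.1894]
312 296 339 [ 0.6294 -0.197 ]
324 297 339 [ 0.6313 -0.2048]
336 297 339 [ 0.6331 -0.2129]
348 298 338 [ 0.635  -0.2214]
360 298 339 [ 0.6372 -0.2302]
```

View pics/w2.png

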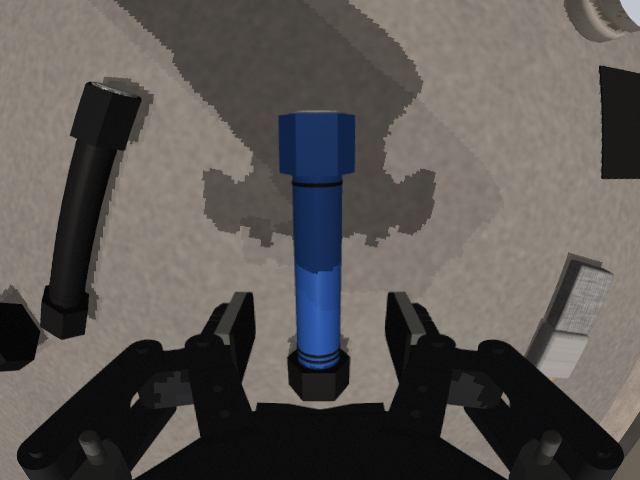

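The torch axis is confirmed at x = 0.624 for y = -0.172, at 12.6°, centred between the pads. Descending to grip.

>>> {"fn": "servo_tool", "kwargs": {
  "plan": [-0.5,2,30,0,0,0,0.35,-0.5,2,55,0,0,0,0.35,-0.5,2,62.5,0,0,0,0.35,-0.5,2,62.5,0,0,0,0.35,-0.5,2,62.5,0,0,0,0.35]
}}

```text
t: 3.75
position: [0.6239, -0.1719, 0.0298]
tool_rot: [0.0, 0.994, 0.108, 0.001]
contact_force: [-0.1, -0.4, 0.5]
gripper_width: 0.651
```

```bash
python3 -c "
from h import *
delta((.6237,-.1718,.029),12.3)"
```

```text
t 3.75 pos [ 0.6239 -0.1719  0.0298] yaw 12.35 F [-0.1 -0.4  0.5] w 0.651
shift mm [-0.2 -0.2  0.8] rotvec [ 0.0009 -0.0025  0.0009]
```

Close with 70 N.

>>> {"fn": "servo_tool", "kwargs": {
  "plan": [0,0,0.5,0,0,0,1,0,0,0.5,0,0,0,1,0,0,0.5,0,0,0,1,0,0,0.5,0,0,0,1,0,0,0.5,0,0,0,1],
  "force": 70
}}

```text
t: 4.38
position: [0.6234, -0.1717, 0.0287]
tool_rot: [0.0, 0.994, 0.108, 0.001]
contact_force: [-1.5, 0.3, 6.0]
gripper_width: 0.278
```

>>> {"fn": "servo_tool", "kwargs": {
  "plan": [0,0,-10,0,0,0,1,0,0,-30,0,0,0,1,0,0,-60,0,0,0,1,0,0,-90,0,0,0,1,0,0,-90,0,0,0,1]
}}

```text
t: 5.0
position: [0.6247, -0.1726, 0.1214]
tool_rot: [0.001, 0.994, 0.107, 0.003]
contact_force: [-0.2, -0.3, -2.5]
gripper_width: 0.28
```

```bash
python3 -c "
from h import *
delta((.4895,.277,.12),-4.3)
p=imaging.camera_params('wrist');im=imaging.read_camera('wrist')
np.savez('w3.npz',**p);cv2.imwrite('pics/w3.png',im)
cv2.imwrite('pics/side3.png',imaging.read_camera('side'))
"
```

```text
t 5.0 pos [ 0.6247 -0.1726  0.1214] yaw 12.33 F [-0.2 -0.3 -2.5] w 0.28
shift mm [-3.610e+01 -4.681e+02  1.000e-01] rotvec [ 0.0014 -0.0062  0.2903]
```

View pics/w3.png

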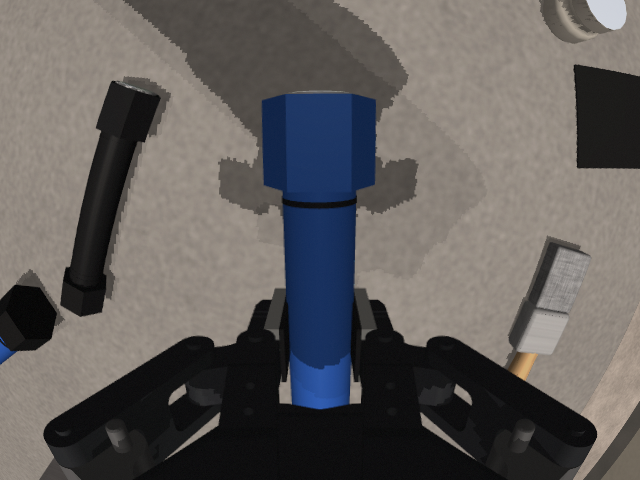

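View pics/side3.png

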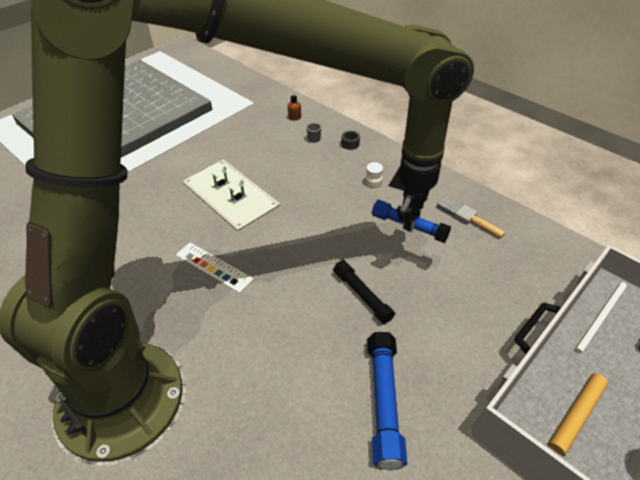

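The torch is held straight and level: it is vertical in the wrist image at column 320, and level in the side view at (410,218). Moving to a viewpoint short of the board to refine its pose.

```bash
python3 -c "
from h import *
delta((.57,.12,.15),-4.3)"
```

```text
t 5.1 pos [ 0.6227 -0.1715  0.1178] yaw 12.35 F [-0.9  1.1 -3. ] w 0.281
shift mm [  10.9 -296.   -32.1] rotvec [-0.0004 -0.0004  0.2906]
```

>>> {"fn": "servo_tool", "kwargs": {
  "plan": [1,-30,-6,0,0,0.03,1,3,-80,-14,0,0,0.08,1,5,-135,-22,0,0,0.14,1,7,-190,-28,0,0,0.2,1,9,-240,-31,0,0,0.25,1]
}}

```text
t: 5.72
position: [0.5789, 0.067, 0.1476]
tool_rot: [0.0, 1.0, -0.018, -0.001]
contact_force: [1.2, 1.0, -1.6]
gripper_width: 0.279
```

>>> {"fn": "servo_tool", "kwargs": {
  "plan": [1,-37,-1,0,0,0.03,1,2,-53,-1,0,0,0.04,1,2,-56,-1,0,0,0.04,1,2,-56,-1,0,0,0.04,1,2,-56,-1,0,0,0.04,1]
}}

```text
t: 6.35
position: [0.5844, 0.1183, 0.1496]
tool_rot: [0.0, 0.999, -0.039, -0.0]
contact_force: [0.1, -0.8, -2.4]
gripper_width: 0.278
```

```bash
python3 -c "
from h import *
delta((.4895,.277,.12),-4.3)
p=imaging.camera_params('wrist');im=imaging.read_camera('wrist')
np.savez('w4.npz',**p);cv2.imwrite('pics/w4.png',im)
delta((.4895,.277,.12),-4.3)
"
```

```text
t 6.35 pos [0.5844 0.1183 0.1496] yaw -4.44 F [ 0.1 -0.8 -2.4] w 0.278
shift mm [-106.9 -150.9   29.5] rotvec [ 0.0008 -0.     -0.0024]
t 6.4 pos [0.5844 0.1187 0.1497] yaw -4.42 F [ 0.4 -1.2 -2.1] w 0.278
shift mm [-106.8 -150.6   29.6] rotvec [ 0.0004 -0.0001 -0.0021]
```

View pics/w4.png

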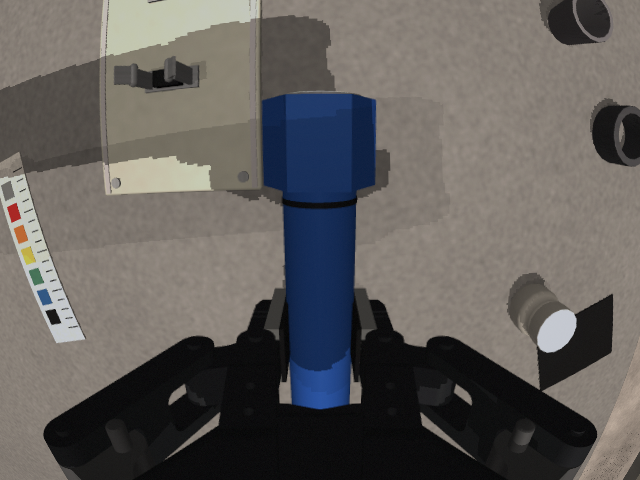

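The near end of the board is visible (corners at (106,193) and (262,187)) and so is one clip at (172,75). I need to go 90 mm further to see both clips.

>>> {"fn": "servo_tool", "kwargs": {
  "plan": [0,-30,0,0,0,0,1,0,-70,0,0,0,0,1,0,-90,0,0,0,0,1,0,-90,0,0,0,0,1,0,-90,0,0,0,0,1]
}}

```text
t: 7.02
position: [0.5912, 0.2078, 0.1497]
tool_rot: [0.001, 0.999, -0.038, 0.0]
contact_force: [0.1, -1.1, -1.9]
gripper_width: 0.277
```

```bash
python3 -c "
from h import *
delta((.4895,.277,.12),-4.3)
p=imaging.camera_params('wrist');im=imaging.read_camera('wrist')
np.savez('w5.npz',**p);cv2.imwrite('pics/w5.png',im)
delta((.4895,.277,.12),-4.3)
cv2.imwrite('pics/w5c.png',cv2.resize(im[0:300,80:320],None,fx=2.5,fy=2,interpolation=cv2.INTER_CUBIC))
"
```

```text
t 7.03 pos [0.5912 0.2078 0.1497] yaw -4.41 F [ 0.1 -1.1 -1.9] w 0.277
shift mm [-106.7  -61.2   29.6] rotvec [ 0.0015 -0.0001 -0.0018]
t 7.08 pos [0.5912 0.2077 0.1498] yaw -4.44 F [-0.  -0.1 -1.7] w 0.279
shift mm [-106.8  -61.3   29.7] rotvec [ 0.0012 -0.0002 -0.0024]
```

View pics/w5c.png

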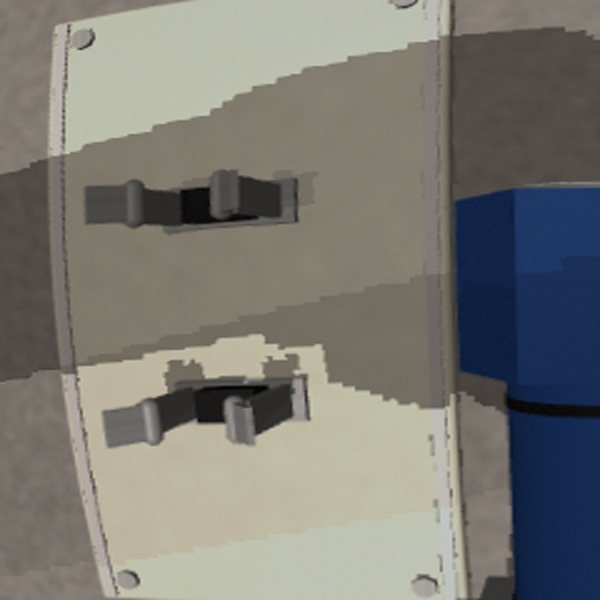

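Run:
```python
from h import *
p=dict(np.load('w5.npz'))
f=lambda c,z:onplane(p,(80+c[0]/2.5,c[1]/2),z,True)[:2]
S=np.array([f(c,.009) for c in [(82,38),(403,2),(128,580),(425,587)]])
print(S.round(4),S.mean(0).round(4))
d=(S[0]+S[1]-S[2]-S[3])/2;print('axis ang',np.degrees(np.arctan2(d[1],d[0])),np.linalg.norm(d))
for a,b in [((141,203),(209,193)),((157,421),(226,421))]:   # inner edges of the lips
    A,B=f(a,.044),f(b,.044);print('lips',A,B,(A+B)/2,np.linalg.norm(A-B))
c=np.array([f((141,203),.044)+f((209,193),.044),f((157,421),.044)+f((226,421),.044)])/2
print(c.mean(0),np.linalg.norm(c[0]-c[1]))
```

```text
[[0.4471 0.3919]
 [0.5501 0.382 ]
 [0.4313 0.1725]
 [0.5346 0.165 ]] [0.4908 0.2779]
axis ang 85.8960377649707 0.21877080657886847
lips [0.48276731 0.31497041] [0.50250488 0.31450494] [0.49263609 0.31473768] 0.019743062512968743
lips [0.47714124 0.24338959] [0.497585   0.24133287] [0.48736312 0.24236123] 0.020546957539613976
[0.48999961 0.27854945] 0.07256827537056466
```

```bash
python3 -c "
from h import *
delta((.490,.278,.12),-4.15)
"
```

```text
t 7.08 pos [0.5912 0.2077 0.1498] yaw -4.44 F [-0.  -0.1 -1.7] w 0.279
shift mm [-106.4  -62.3   29.7] rotvec [ 0.0012 -0.0002 -0.005 ]
```

>>> {"fn": "servo_tool", "kwargs": {
  "plan": [-25,-15,0,0,0,-0.005,1,-60,-35,0,0,0,-0.005,1,-90,-53,0,0,0,-0.005,1,-106,-62,15,0,0,-0.005,1,-106,-62,30,0,0,-0.005,1]
}}

```text
t: 7.7
position: [0.4891, 0.28, 0.1186]
tool_rot: [-0.0, 0.999, -0.034, -0.0]
contact_force: [-0.4, -0.2, -1.1]
gripper_width: 0.279
```

>>> {"fn": "servo_tool", "kwargs": {
  "plan": [0,0,10,0,0,0,1,0,0,18,0,0,0,1,0,0,18,0,0,0,1,0,0,18,0,0,0,1]
}}

```text
t: 8.2
position: [0.4905, 0.2798, 0.1019]
tool_rot: [-0.0, 0.999, -0.035, 0.0]
contact_force: [0.1, -0.5, -1.9]
gripper_width: 0.276
```

```bash
python3 -c "
from h import *
delta((.490,.278,.066),-4.15)
for n in('scene','side','wrist'):
  im=imaging.read_camera(n);cv2.imwrite(f'pics/{n}6.png',im)
delta((.490,.278,.066),-4.15)
a=cv2.imread('pics/scene6.png')[290:460,350:540];b=cv2.imread('pics/side6.png')[120:240,160:300]
cv2.imwrite('pics/c6.png',np.hstack([cv2.resize(a,(400,358)),cv2.resize(b,(400,358))]))
"
```

```text
t 8.2 pos [0.4905 0.2798 0.1019] yaw -4.02 F [ 0.1 -0.5 -1.9] w 0.276
shift mm [-0.4  1.9 35.9] rotvec [-0.0001 -0.0007  0.0022]
t 8.35 pos [0.4902 0.2803 0.1021] yaw -3.98 F [ 0.1  0.4 -1.5] w 0.281
shift mm [-0.1  2.3 36.1] rotvec [-0.0007 -0.0007  0.0029]
```

View pics/c6.png

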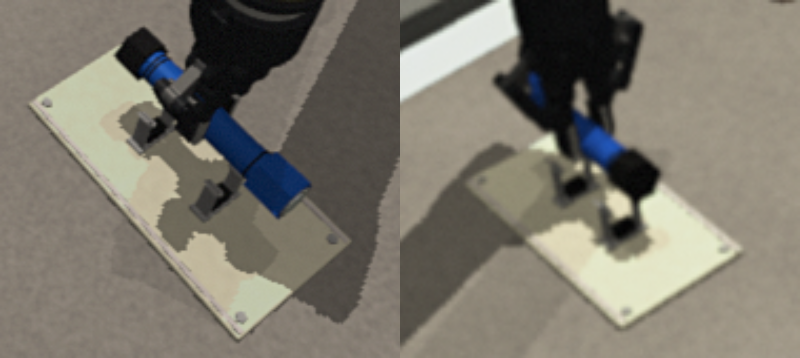

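View pics/wrist6.png

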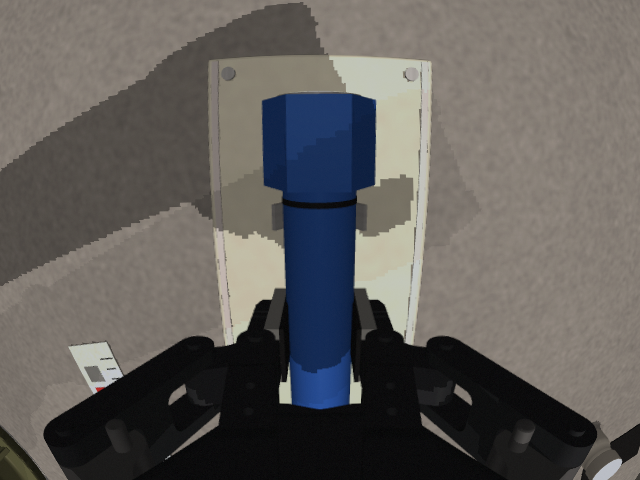

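The wrist view shows the clip tips at columns 272–284 and 356–367, symmetric about the tube at 320. Descending to just above contact, then pressing.

>>> {"fn": "servo_tool", "kwargs": {
  "plan": [-0.1,2,12,0,0,0.002,1,-0.1,2,25,0,0,0.002,1,-0.1,2,33,0,0,0.002,1,-0.1,2,33,0,0,0.002,1]
}}

```text
t: 8.85
position: [0.4892, 0.2778, 0.0677]
tool_rot: [0.001, 0.999, -0.036, -0.0]
contact_force: [-0.4, -1.1, -1.4]
gripper_width: 0.28
```

>>> {"fn": "servo_tool", "kwargs": {
  "plan": [0,0,4,0,0,0,1,0,0,8,0,0,0,1,0,0,12,0,0,0,1,0,0,12,0,0,0,1],
  "force": 90
}}

```text
t: 9.35
position: [0.4901, 0.2792, 0.0575]
tool_rot: [-0.001, 0.999, -0.036, 0.001]
contact_force: [-1.2, 1.1, 2.2]
gripper_width: 0.273
```

>>> {"fn": "servo_tool", "kwargs": {
  "plan": [0,0,3,0,0,0,1,0,0,6,0,0,0,1,0,0,9,0,0,0,1,0,0,12,0,0,0,1,0,0,12,0,0,0,1]
}}

```text
t: 9.98
position: [0.4895, 0.2775, 0.0455]
tool_rot: [0.0, 0.999, -0.036, -0.001]
contact_force: [-4.3, -2.3, 9.7]
gripper_width: 0.279
```

```bash
python3 -c "
from h import *
delta((.490,.278,.0455),-4.15)
for n in('scene','side','wrist'):
  im=imaging.read_camera(n);cv2.imwrite(f'pics/{n}7.png',im)
delta((.490,.278,.0455),-4.15)
a=cv2.imread('pics/scene7.png')[290:460,350:540];b=cv2.imread('pics/side7.png')[120:240,160:300]
cv2.imwrite('pics/c7.png',np.hstack([cv2.resize(a,(400,358)),cv2.resize(b,(400,358))]))
"
```

```text
t 9.97 pos [0.4895 0.2775 0.0455] yaw -4.12 F [-4.3 -2.3  9.7] w 0.279
shift mm [ 0.5 -0.6  0. ] rotvec [0.0005 0.0015 0.0005]
t 10.12 pos [0.4895 0.2775 0.0456] yaw -4.12 F [-3.5 -2.2 10. ] w 0.272
shift mm [ 0.5 -0.5  0.1] rotvec [0.0004 0.0013 0.0005]
```

View pics/c7.png

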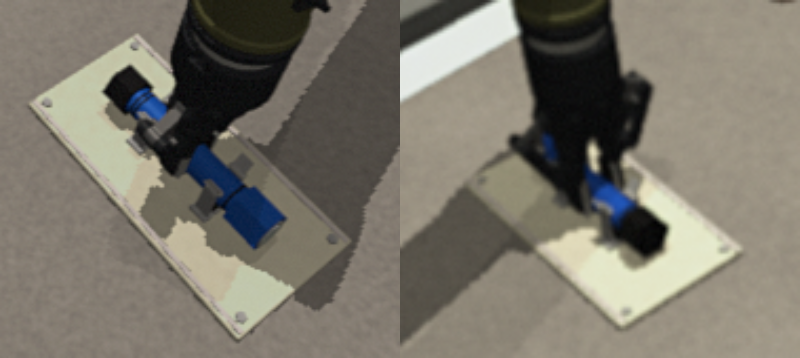

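View pics/wrist7.png

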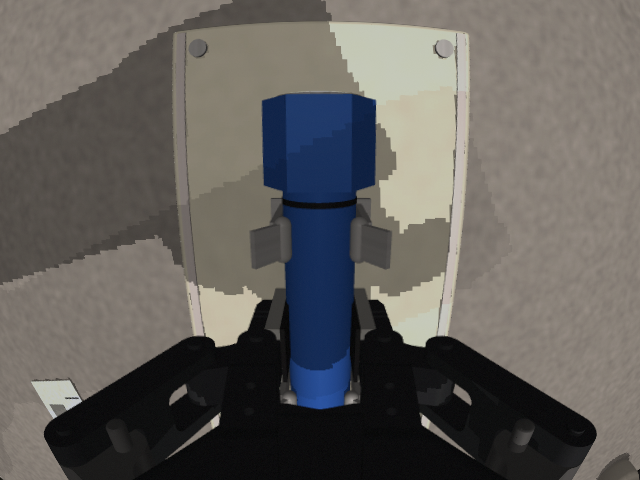

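Force is about 11 N with the TCP at seat height, and the lips look closed over the tube. One small extra press will show whether it is on the hard stop.

>>> {"fn": "servo_tool", "kwargs": {
  "plan": [0,0,1,0,0,0,1,0,0,2,0,0,0,1,0,0,2,0,0,0,1]
}}

```text
t: 10.5
position: [0.4895, 0.2775, 0.0454]
tool_rot: [-0.0, 0.999, -0.036, -0.001]
contact_force: [-8.3, -5.5, 24.6]
gripper_width: 0.274
```

That is a hard stop: +15 N for 0.1 mm of travel. Backing off the load, then releasing.

>>> {"fn": "servo_tool", "kwargs": {
  "plan": [0,0,-2.5,0,0,0,1,0,0,-2.5,0,0,0,1,0,0,-2.5,0,0,0,0.4,0,0,-2.5,0,0,0,0.4,0,0,-2.5,0,0,0,0.4]
}}

```text
t: 11.12
position: [0.4894, 0.2781, 0.0448]
tool_rot: [0.0, 0.999, -0.036, -0.0]
contact_force: [-0.3, -0.1, 0.1]
gripper_width: 0.6
```

>>> {"fn": "servo_tool", "kwargs": {
  "plan": [0,0,0,0,0,0,0.2,0,0,0,0,0,0,0.2,0,0,-10,0,0,0,0.2,0,0,-35,0,0,0,0.2,0,0,-60,0,0,0,0.2]
}}

```text
t: 11.75
position: [0.4897, 0.278, 0.1064]
tool_rot: [-0.0, 0.999, -0.036, 0.0]
contact_force: [0.3, 0.1, -0.2]
gripper_width: 0.8
```

>>> {"fn": "servo_tool", "kwargs": {
  "plan": [0,20,-40,0,0,0,0.2,0,60,-60,0,0,0,0.2,0,110,-60,0,0,0,0.2,0,120,-60,0,0,0,0.2,0,120,-60,0,0,0,0.2]
}}

```text
t: 12.38
position: [0.4812, 0.1583, 0.1657]
tool_rot: [-0.001, 0.999, -0.036, 0.0]
contact_force: [-0.4, -0.4, -0.3]
gripper_width: 0.802
```

```bash
python3 -c "
from h import *
delta((.490,.278,.0455),-4.15)
p=imaging.camera_params('wrist');np.savez('w8.npz',**p)
for n in('wrist','scene','side'):
  im=imaging.read_camera(n);cv2.imwrite(f'pics/{n}8.png',im)
a=cv2.imread('pics/scene8.png')[290:460,350:540];b=cv2.imread('pics/side8.png')[120:240,160:300]
cv2.imwrite('pics/c8.png',np.hstack([cv2.resize(a,(400,358)),cv2.resize(b,(400,358))]))
"
```

```text
t 12.38 pos [0.4812 0.1583 0.1657] yaw -4.18 F [-0.4 -0.4 -0.3] w 0.802
shift mm [   0.  -119.8  120.4] rotvec [-0.0016 -0.0004 -0.0005]
```

View pics/c8.png

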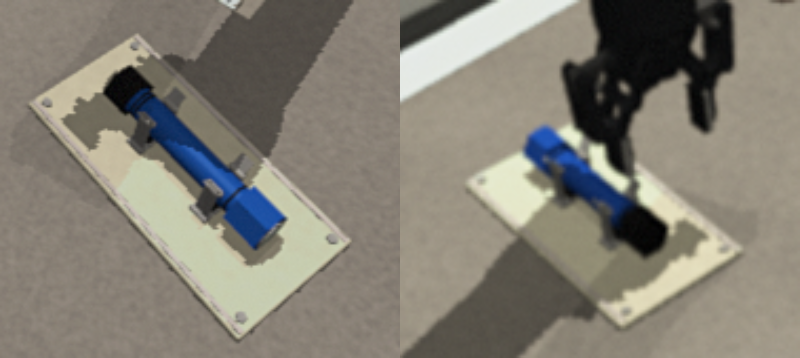

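View pics/wrist8.png

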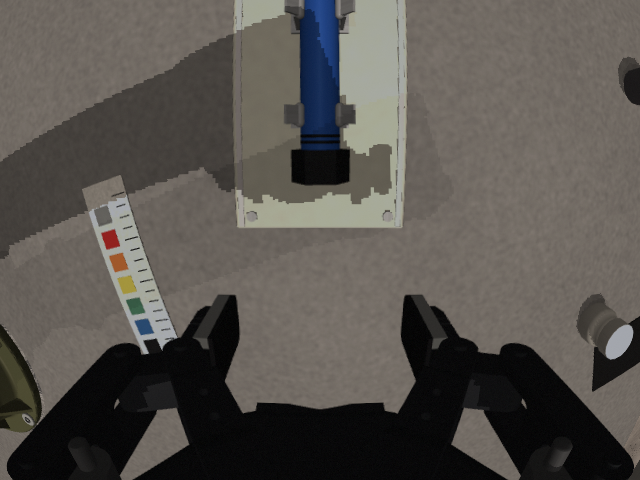

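The torch lies along the board centre line in both clips. I want one closer look at both clips plus a height check.

>>> {"fn": "servo_tool", "kwargs": {
  "plan": [30,0,0,0,0,0,0.2,80,-10,0,0,0,0,0.2,110,-40,20,0,0,0,0.2,110,-50,30,0,0,0,0.2,110,-50,30,0,0,0,0.2]
}}

```text
t: 13.15
position: [0.5927, 0.202, 0.1333]
tool_rot: [0.001, 0.999, -0.034, -0.002]
contact_force: [-0.1, -0.4, 1.0]
gripper_width: 0.8
```

Run:
```python
from h import *
delta((.490,.278,.0455),-4.15)
p=imaging.camera_params('wrist');im=imaging.read_camera('wrist');np.savez('w9.npz',**p);cv2.imwrite('pics/w9.png',im)
# height: tube axis rows/edges in each view compared with predicted axis at z=.034 / .054
a=np.radians(85.85);d=np.array([np.cos(a),np.sin(a),0]);c=np.array([.4900,.2782,0])
for n in('scene','side','wrist'):
    I=im if n=='wrist' else cv2.imread(f'pics/{n}8.png');q=p if n=='wrist' else imaging.camera_params(n);F=n=='wrist'
    m=cv2.inRange(cv2.cvtColor(I,cv2.COLOR_BGR2HSV),(100,100,20),(130,255,255))
    for t in(-.045,-.02,0,.02,.07):
        for z in(.034,.044,.054):
            P=c+d*t+[0,0,z];u=proj(q,P,F);e=proj(q,P+d*.005,F)-u;nrm=np.array([-e[1],e[0]])/np.linalg.norm(e)
            k=[s for s in np.arange(-40,40,.25) if 0<=int(round(u[1]+s*nrm[1]))<480 and 0<=int(round(u[0]+s*nrm[0]))<640 and m[int(round(u[1]+s*nrm[1])),int(round(u[0]+s*nrm[0]))]]
            if k: print(n,t,z,u.round(0),'mask mid offset px',round((k[0]+k[-1])/2,2),'width',k[-1]-k[0])
cv2.imwrite('pics/w9c.png',cv2.resize(im[0:300,60:360],None,fx=2,fy=2,interpolation=cv2.INTER_CUBIC))
```

```text
t 13.15 pos [0.5927 0.202  0.1333] yaw -3.91 F [-0.1 -0.4  1. ] w 0.8
shift mm [-107.3  -69.    88. ] rotvec [0.0021 0.0032 0.0041]
scene -0.045 0.034 [421. 342.] mask mid offset px -2.75 width 8.5
scene -0.045 0.044 [422. 339.] mask mid offset px 3.0 width 14.0
scene -0.045 0.054 [423. 336.] mask mid offset px 6.12 width 13.75
scene -0.02 0.034 [431. 353.] mask mid offset px -0.12 width 15.25
scene -0.02 0.044 [432. 350.] mask mid offset px 3.0 width 15.0
scene -0.02 0.054 [433. 347.] mask mid offset px 6.0 width 15.0
scene 0 0.034 [440. 362.] mask mid offset px -0.12 width 14.25
scene 0 0.044 [441. 359.] mask mid offset px 3.0 width 14.5
scene 0 0.054 [442. 356.] mask mid offset px 6.0 width 15.0
scene 0.02 0.034 [448. 371.] mask mid offset px -0.25 width 14.0
scene 0.02 0.044 [450. 368.] mask mid offset px 2.88 width 14.25
scene 0.02 0.054 [451. 365.] mask mid offset px 6.0 width 15.0
scene 0.07 0.034 [472. 394.] mask mid offset px -0.38 width 21.25
scene 0.07 0.044 [473. 391.] mask mid offset px 3.25 width 21.0
scene 0.07 0.054 [475. 389.] mask mid offset px 6.25 width 21.0
side 
[... 1219 characters left out ...]
02 0.044 [141. 180.] mask mid offset px 8.25 width 39.0
wrist -0.02 0.054 [133. 182.] mask mid offset px 15.88 width 38.75
wrist 0 0.034 [146. 146.] mask mid offset px 0.62 width 39.75
wrist 0 0.044 [139. 147.] mask mid offset px 7.88 width 39.75
wrist 0 0.054 [131. 148.] mask mid offset px 15.62 width 39.75
wrist 0.02 0.034 [145. 114.] mask mid offset px 0.62 width 39.75
wrist 0.02 0.044 [138. 114.] mask mid offset px 7.88 width 39.75
wrist 0.02 0.054 [130. 113.] mask mid offset px 15.88 width 39.75
wrist 0.07 0.034 [146.  37.] mask mid offset px 0.88 width 53.75
wrist 0.07 0.044 [139.  34.] mask mid offset px 7.88 width 53.75
wrist 0.07 0.054 [131.  30.] mask mid offset px 14.25 width 51.0
```

View pics/w9c.png

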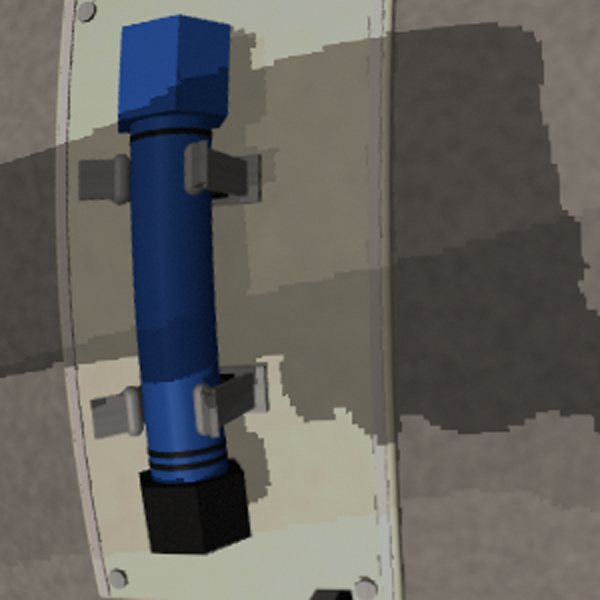

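All three views agree on an axis height of 34 mm (offsets under about 1 px) along the whole tube, and both clips' lips are closed over the tube. The arm is clear, so I'll let it settle and hand in.

>>> {"fn": "servo_tool", "kwargs": {
  "plan": [0,0,-30,0,0,0,0.2,0,0,-30,0,0,0,0.2,0,0,-30,0,0,0,0.2,0,0,-30,0,0,0,0.2]
}}

```text
t: 13.7
position: [0.5936, 0.2002, 0.1647]
tool_rot: [-0.0, 0.999, -0.036, -0.0]
contact_force: [-0.9, -0.9, -0.8]
gripper_width: 0.8
```

```bash
python3 -c "
from plant import get_state,sign_off
s=get_state();print(s['t'],s['contact_force'].round(1),abs(s['qvel']).max().round(3))
print(sign_off())"
```

```text
13.7 [-0.9 -0.9 -0.8] 0.01
the job is handed in; nothing more can be done
None
```

The small blue torch is clipped into both steel clips on the insert board. I let it go, backed the arm clear and handed the job in at 13.7 s.

- **Press:** I gripped the torch mid-tube, carried it over, and pressed it down until it hit a hard stop. At the stop, the last 2 mm of commanded travel moved the tool only 0.1 mm, and the measured force rose to about 25 N. That is above the stated 6 to 12 N, but only after the torch was already seated.
- **Final checks after release:** the tube axis sits at about 34 mm. The wrist view agrees within about 1 px along the whole tube; the scene and side views agree too, except for one point in each near a clip or the gripper, where the tube was partly hidden. Both pairs of lips are closed over the tube.
- **Other objects:** the gripper never went near the black torch, and it lay in its place when last seen, after the pick-up. I did not check it again at the end.
- **Disagreement:** the fixed cameras and the wrist camera differed by about 2° on the torch's starting angle. I used a value near the wrist's, and the torch came up straight in the grip.

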